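Shine the torch on the charging dock's sockets

TASK

Draw the torch out of its well in the spinning desk carousel and hold it up over the desk so that its head points squarely at the middle of the charging dock's slanted socket panel, from about 15 cm away, for a look at the sockets. Finish still holding the torch there in the gripper, steady and touching nothing else; leave the other two things standing in the carousel and everything else on the desk where it is.

Things in the scene. Friction and masses are not known exactly. Their poses are not given: they have to be found in the camera images.
- torch: dark metal torch, 132 mm long, 0.11-0.22 kg, upright in a carousel well, head down; tallest thing there. From the lens: head 34 mm wide to 36 mm, taper to 48, straight 25 mm round barrel to 128, then a 14 mm wide tail button. Origin: centre of the lens (end of the head); +z runs from lens to tail, it shines along -z. Grip the barrel, e.g. 115 mm from the lens
- carousel: round wooden desk carousel, 210 mm wide, spins freely about its fixed vertical axis. Origin on the axis at desk height, z up. Tray top at 22 mm; four round grey wells, 39 mm inside, 45 mm outside, rims 67 mm above the desk, centres 64 mm from the axis at +x, +y, -x, -y, one empty. Low knob 32 mm wide, 40 mm high, in the middle
- dock: grey charging dock fixed to the desk, a wedge 136 mm wide (y), about 105 mm deep (x), 78 mm high. Origin at the desk top, near the middle of its underside; its slanted front looks along its own -x and up
- panel: the dock's aluminium socket panel, 124 mm wide (own y) by 74 mm (own x, up the slope), with two round sockets and a middle column of three slots. Origin at the middle of its face, 46 mm above the desk; +z is the outward normal of the face, 45 degrees above level, towards the robot's side
- glue: bystander: white and grey glue stick, 34 mm diameter, 90 mm long, standing in a well of the carousel, top 112 mm above the desk. Origin: centre of its underside, z up
- cleaner: bystander: clear screen-cleaner bottle with a white cap, 34 mm diameter, 110 mm tall, standing in a well of the carousel, top 132 mm above the desk. Origin: centre of its underside, z up
- mug: bystander: white mug, 80 mm diameter, 95 mm tall, handle at its +y. Origin: centre of its underside
- mouse: bystander: black computer mouse, 105 x 60 x 34 mm. Origin: centre of its underside
- stapler: bystander: black stapler, 45 x 140 mm (long along its y), about 65 mm tall. Origin: centre of its underside
- tape: bystander: black tape dispenser, 60 x 130 mm (long along its y), 75 mm tall. Origin: centre of its underside
- succulent: bystander: small plant in a terracotta pot, 84 mm diameter, pot 70 mm tall, leaves to 135 mm. Origin: centre of its underside
Not all that is in view belongs to the job. What is shaped like the dock but turquoise is not meant. What is shaped like the carousel but green is not meant.

How it is judged:
On the way:
1. the torch is drawn clear out of its well in the gripper (height (world z) of torch above 0.085 m and contact force between torch and the fingers above 1 N), for 0.2 s.
At the end, for the whole second after the job is handed in: Torch held by the fingers, still (under 0.03 m/s), touching nothing else; lens over 85 mm above the desk, 90 to 220 mm from the panel's middle and facing it; torch axis within 21 degrees of the panel normal and passing the panel's middle within 30 mm in the torch's own x and y (all of step 1 and distance between torch and panel between 0.09 and 0.22 m and x of panel in the frame of torch between -0.03 and 0.03 m and y of panel in the frame of torch between -0.03 and 0.03 m and z of panel in the frame of torch below -0.08 m and angle between the z axis of torch and the z axis of panel, either way round below 0.38 rad and linear speed of torch below 0.03 m/s and contact force between torch and carousel below 0.2 N and contact force between torch and dock below 0.2 N and contact force between torch and glue below 0.2 N and contact force between torch and cleaner below 0.2 N and contact force between torch and mug below 0.2 N and contact force between torch and mouse below 0.2 N and contact force between torch and stapler below 0.2 N and contact force between torch and tape below 0.2 N and contact force between torch and succulent below 0.2 N); the arm keeps its last pose, push and grip.
It fails at once if the glue stick or the cleaner bottle is tipped over or leaves its well (angle between any of glue, cleaner's own z axis and vertical above 0.4 rad or height (world z) of any of glue, cleaner above 0.045 m).
It fails at once if another thing on the desk is shoved more than 30 mm (distance of any of mug, mouse, stapler, tape, succulent from where it was at the start of the episode above 0.03 m).
It also fails if it takes over 29 s, if anything falls off the work surface, if the arm or the gripper's body presses on something with over 40 N, if the wrist force passes 120 N, or if a joint passes its speed limit or range.

ROBOT

A 6-joint arm with a two-finger parallel gripper is mounted at the origin on the work surface. World frame = base frame: x ahead of the robot, y to its left, z up, the work surface at z = 0. Lengths are in m, angles in rad, forces in N, time in s.
With the tool pointing down it reaches from about 0.325 to 0.9 m from the base axis. Payload 3.5 kg.
Tool frame: the origin (TCP) lies between the finger pads; the fingertips stand 17 mm ahead of it and the grasp point (between the pads) lies 2 mm behind it; z points along the fingers, y is the line along which they close (so a half turn about z gives the same grasp; the last joint's range is limited). The gripper opens to 85 mm and grips with 20 to 120 N. Pads are 22 mm wide; open, the fingers measure 114 mm over their backs; the gripper's body (76 mm by 85 mm) begins 54 mm behind the grasp point. The pads swing forward as they close: fully open they stand 13 mm farther back than shut.
Start: joints at [1.029, 0.276, -0.026, 1.268, 0, 1.467], TCP at [0.266, 0.566, 0.248] pointing down, gripper open.
Joint ranges: [-3.12, 3.12], [-0.85, 1.88], [-1.08, 1.24], [-1.95, 2.15], [-1.57, 1.53], [-3.14, 3.14]. Speed limits (rad/s): [2.57, 2.57, 3.14, 3.14, 3.14, 3.14].

INTERFACE

Orientations are given as a unit quaternion [w, x, y, z].
In Python, from plant import env gives the robot as it stands.
- The arm moves only by the tool send_rows, never from a script. Its argument "plan" is one flat list of numbers, 7 for each row, row after row: the opening, from 0 (shut) to 1 (fully open), then the shift along the tool's x, y, z scaled (see below), then the turn, a rotation vector about the tool's x, y, z scaled (see below). A call has 1 to 8 rows; each row is the pose to reach, as a shift and turn from the pose commanded when the call began, along the tool's axes at that moment; what a row does not reach only later rows make up. The controller multiplies each number of a shift by 0.15 m and each number of a turn by 90 degrees. A row lasts 1/8 s, in which the tool goes at most 62.5 mm and 10.7 degrees, less where a joint would pass 70% of its speed; a pose out of reach is approached as far as the arm can. A call with a number of a shift or a turn outside -1 to 1 is refused whole. A call with a gripper value outside its range is refused whole. The fingers move at their own pace and stop on an object; "squeeze" is the grip in N (left out, the last holds). Time passes only in rows, so rows that repeat a pose let the fingers close. It gives the time, the measured TCP pose, the force, the opening and the grip force at its end, in the units of the state.
- env.state(): the state, without advancing time (a new reading comes with each control period).
- env.read_camera(name): name is "scene" or "top"; returns (picture, depth): 420x560x3 uint8, blue, green, red; 420x560 float32, m along the optical axis (not along the pixel's ray), 0 where there is no reading.
- env.camera_params(name): a dict with "camera_matrix" (3x3 intrinsics, pixels), "camera_from_world" (4x4, takes a point from world to camera coordinates). Camera axes: x right, y down, z forward; pixel columns grow to the right and rows downward; lengths in m; the calibration is good to about 2 mm. A picture is of the moment at which its call begins. camera_params takes no time and is no camera call.
- env.finish_job(): hands the job in; it is judged then, once.
The state is a dict: "time_s": time; "qpos": joint angles; "qd": joint speeds; "joint_efforts": joint torques, N m; "position": TCP position; "tool_rot": TCP orientation; "ft_force": force on the tool from outside, world axes, zero at the start; "ft_torque": the same for the moment, N m; "finger_gap": finger opening in m; "grip_force": force on a finger pad.
Only numpy, scipy, OpenCV 4.12 (cv2) and the standard library are available. Lean on these libraries where they do the work, as an engineer would, in place of code of your own. Each camera call takes 0.05 s, during which the arm holds its last target. There are 200 camera calls.

## Working session

There is one attempt and no reset: what is moved stays moved. The work goes in short steps, Python scripts to look and compute and a tool call to move; the robot and the scene stay as the last step left them, time stands still between calls to the robot, and variables do not carry over. Pictures are saved under pics/ and viewed, at most 10 in all, crops included, and the job is handed in when it is done.

Besides the shell and the picture viewer there is one more tool, called after "Emit:" in YAML: its name, and indented under it one key for each argument. send_rows: Moves the arm, as the interface text tells. Its arguments: {"type":"object","properties":{"plan":{"type":"array","items":{"type":"number"}},"squeeze":{"type":"number"}},"required":["plan"]}

```bash
mkdir -p pics; ls; python3 - <<'E'
from plant import env
import cv2,numpy as np
for n in("scene","top"):
    im,d=env.read_camera(n); cv2.imwrite(f"pics/{n}0.png",im); np.savez(f"{n}0.npz",im=im,d=d)
    p=env.camera_params(n); print(n,np.round(p["camera_matrix"],1).tolist(),np.round(p["camera_from_world"],3).tolist())
print(env.state())
E
```

```text
pics
scene [[540.3, 0.0, 282.2], [0.0, 540.3, 205.4], [0.0, 0.0, 1.0]] [[-0.702, 0.712, -0.014, 0.341], [0.395, 0.372, -0.84, -0.141], [-0.592, -0.596, -0.542, 1.77], [0.0, 0.0, 0.0, 1.0]]
top [[417.6, 0.0, 273.3], [0.0, 417.6, 215.6], [0.0, 0.0, 1.0]] [[-0.015, -0.999, -0.032, 0.042], [-0.982, 0.021, -0.189, 0.519], [0.189, 0.029, -0.981, 1.027], [0.0, 0.0, 0.0, 1.0]]
{'time_s': 0.1, 'qpos': array([ 1.02857767e+00,  2.77052149e-01, -2.77232701e-02,  1.26798975e+00,
        1.11878926e-05,  1.46742157e+00]), 'qd': array([ 1.29967748e-03, -2.97478865e-03,  6.31049616e-03,  4.07974297e-04,
        6.68704117e-05, -6.56846246e-04]), 'joint_efforts': array([-1.75991966e-05, -4.46707714e+01,  2.96128553e+01,  8.43671471e-03,
       -1.18310550e-04, -1.53989640e-05]), 'position': array([0.2652096 , 0.56521561, 0.24728409]), 'tool_rot': array([-3.17583668e-04,  2.17665372e-01,  9.76022959e-01, -9.31804721e-04]), 'ft_force': array([ 0.15564573, -0.16915456, -0.67803364]), 'ft_torque': array([-0.03857498,  0.00990461, -0.01926093]), 'grip_force': 0.0, 'finger_gap': 0.08560423128925201}
```

View pics/scene0.png

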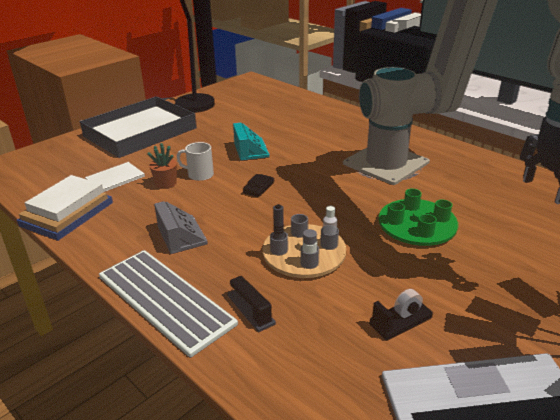

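View pics/top0.png

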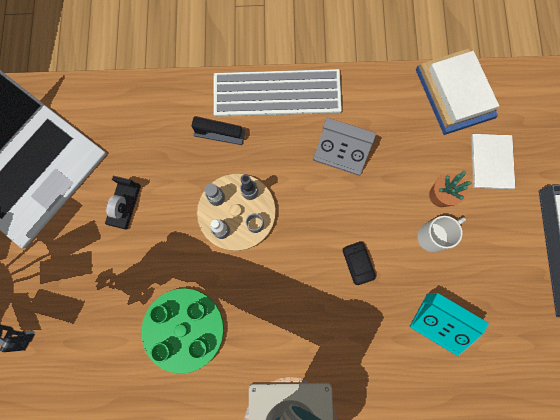

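The scene view shows the torch in the carousel at about (279,208)-(279,250) and the grey dock at (180,225). The top view shows the torch at (248,185), the carousel knob at (236,210), the empty well at (255,223) and the dock panel at (343,150). Next I measure these from the depth in both views.

```bash
cat > h.py <<'E'
import numpy as np
from plant import env
def cloud(n,d):
    p=env.camera_params(n);K=np.array(p["camera_matrix"]);T=np.linalg.inv(np.array(p["camera_from_world"]))
    v,u=np.indices(d.shape);P=np.stack([(u-K[0,2])/K[0,0]*d,(v-K[1,2])/K[1,1]*d,d],-1)
    P=P@T[:3,:3].T+T[:3,3];P[d<=0]=np.nan;return P
def proj(n,X):
    p=env.camera_params(n);c=np.array(p["camera_from_world"])@np.r_[X,1];q=np.array(p["camera_matrix"])@c[:3];return q[:2]/q[2]
E
python3 - <<'E'
from h import *
import cv2
C={n:cloud(n,np.load(n+"0.npz")["d"]) for n in("scene","top")}
I={n:np.load(n+"0.npz")["im"] for n in C}
np.set_printoptions(precision=4,suppress=True)
for n,(u,v) in [("top",(236,209)),("top",(343,150)),("scene",(305,246)),("scene",(188,226)),("top",(218,228)),("top",(212,190)),("top",(248,182))]: print(n,u,v,C[n][v,u])
c=C["top"][209,236,:2]
for n in C:
    P=C[n];m=(np.hypot(P[...,0]-c[0],P[...,1]-c[1])<.13)
    for lo,hi in((.068,.09),(.09,.11),(.117,.15),(.136,.16),(.15,.17)):
        k=m&(P[...,2]>lo)&(P[...,2]<hi);nn,L,st,ce=cv2.connectedComponentsWithStats(k.astype(np.uint8))
        for i in range(1,nn):
            if st[i,4]>5:
                Q=P[L==i];print(n,lo,hi,st[i,4],ce[i],Q.mean(0),Q.min(0),Q.max(0))
    # tray
    k=m&(P[...,2]>.015)&(P[...,2]<.03);Q=P[k];print(n,"tray",Q.mean(0),Q.min(0),Q.max(0),np.median(Q[:,2]))
# panel
for n,(u,v) in (("top",(343,150)),("scene",(188,226))):
    P=C[n];p0=P[v,u]
    if n=="top": p00=p0
    m=np.linalg.norm(P-p00,axis=-1)<.09
    m&=P[...,2]>.012
    Q=P[m];
    # ransac plane with 45deg normal
    rng=np.random.default_rng(0);best=0
    for _ in range(500):
        a,b,c3=Q[rng.choice(len(Q),3,False)];w=np.cross(b-a,c3-a);l=np.linalg.norm(w)
        if l<1e-6: continue
        w/=l; w*=np.sign(w[2])
        if not .6<w[2]<.82: continue
        inl=np.abs((Q-a)@w)<.003
        if inl.sum()>best: best=inl.sum();bi=inl
    R=Q[bi];ce=R.mean(0);w=np.linalg.svd(R-ce,full_matrices=False)[2][2];w*=np.sign(w[2])
    e=np.cross([0,0,1],w);e/=np.linalg.norm(e);s=np.cross(w,e)
    a=(R-ce)@e;b=(R-ce)@s
    pa=np.percentile(a,[.5,99.5]);pb=np.percentile(b,[.5,99.5])
    print(n,"panel",best,"n",w,"mean",ce,"mid",ce+e*pa.mean()+s*pb.mean(),"size",np.ptp(pa),np.ptp(pb),"heights",R[:,2].min(),R[:,2].max())
x=[cv2.resize(I["top"][110:260,180:400],None,fx=3,fy=3,interpolation=2)];cv2.imwrite("pics/tcrop.png",x[0])
E
```

```text
top 236 209 [0.5422 0.1303 0.0386]
top 343 150 [ 0.6945 -0.1554  0.0457]
scene 305 246 [0.5965 0.1863 0.0821]
scene 188 226 [ 0.7093 -0.1195  0.049 ]
top 218 228 [0.481  0.1656 0.1091]
top 212 190 [0.5756 0.1808 0.1133]
top 248 182 [0.5833 0.0882 0.1511]
scene 0.068 0.09 96 [329.3125 228.3854] [0.4999 0.1785 0.0789] [0.4821 0.1573 0.0682] [0.5087 0.1895 0.09  ]
scene 0.068 0.09 71 [278.5634 233.4366] [0.6003 0.1028 0.0787] [0.587  0.0909 0.0683] [0.6083 0.1106 0.0897]
scene 0.068 0.09 105 [309.2476 247.0381] [0.5894 0.1934 0.0789] [0.5718 0.167  0.0682] [0.599  0.2041 0.0894]
scene 0.09 0.11 111 [329.8649 220.9099] [0.498  0.1777 0.0999] [0.4785 0.1576 0.09  ] [0.5096 0.1905 0.1093]
scene 0.09 0.11 67 [278.7015 226.4179] [0.6    0.1035 0.0997] [0.586  0.0917 0.0902] [0.6083 0.1114 0.1098]
scene 0.09 0.11 105 [309.3333 239.5333] [0.5891 0.193  0.1002] [0.5724 0.173  0.0904] [0.5985 0.2044 0.1098]
scene 0.09 0.11 7 [313.8571 233.1429] [0.5723 0.1918 0.1091] [0.5679 0.1888 0.1078] [0.5771 0.1963 0.1099]
scene 0.117 0.15 138 [278.2609 213.5435] [0.5987 0.1017 0.1355] [0.5827 0.0825 0.117
[... 1301 characters left out ...]
136 0.16 92 [245.25   179.1087] [0.5909 0.0949 0.1497] [0.5796 0.0834 0.137 ] [0.6047 0.1079 0.1581]
top 0.15 0.17 42 [245.1667 178.0714] [0.5926 0.0948 0.1527] [0.5809 0.0859 0.1501] [0.6032 0.1026 0.1581]
top tray [0.533  0.1285 0.0217] [0.4362 0.0285 0.015 ] [0.6438 0.2377 0.0299] 0.021675017964168153
top panel 1516 n [-0.6448  0.2467  0.7234] mean [ 0.6957 -0.1545  0.0475] mid [ 0.6955 -0.1538  0.047 ] size 0.1311543373243571 0.10090199245524972 heights 0.01210692572613059 0.08168933546781809
scene panel 591 n [-0.6482  0.2477  0.72  ] mean [ 0.7004 -0.1458  0.0478] mid [ 0.6968 -0.1515  0.0466] size 0.13683203972290406 0.09944946892725319 heights 0.012031638356785779 0.08105436503497376
```

View pics/tcrop.png

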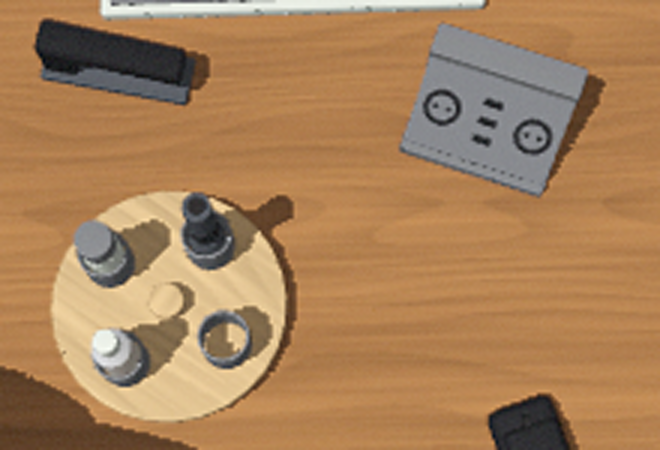

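The panel middle is about (0.694,-0.153,0.046), with a normal at 45° and azimuth 159°. The torch axis is at about (0.5935,0.096) and its top at 0.154, which fits 22 + 132 mm. It lies 65 mm from the carousel axis, against the stated 64. Next I compute the moves.

```bash
cat >> h.py <<'E'
from scipy.spatial.transform import Rotation as Rt
def q2R(q): return Rt.from_quat(np.r_[q[1:],q[0]])
def down(az):  # tool z down, tool y at azimuth az deg
    a=np.radians(az);y=np.array([np.cos(a),np.sin(a),0]);z=np.array([0,0,-1.]);return Rt.from_matrix(np.c_[np.cross(y,z),y,z])
def rows(p,R,ways):  # ways: list of (pos,Rot) -> scaled numbers from (p,R)
    for P,Q in ways:
        s=R.inv().apply(np.array(P)-p)/.15;t=(R.inv()*Q).as_rotvec()/(np.pi/2);print(np.round(np.r_[s,t],3).tolist())
E
python3 - <<'E'
from h import *
p=np.array([.266,.566,.248]);R=q2R([0,.2177,.976,0]);print(R.as_matrix().round(3))
T=np.array([.5935,.096,.25])
W=[p+(T-p)*f for f in(.25,.5,.75,1)];A=[64.8-f*54.8 for f in(.25,.5,.75,1)]
prev=(p,R)
for w,a in zip(W,A):
    rows(*prev,[(w,down(a))]);prev=(w,down(a))
E
```

```text
[[-0.905  0.425  0.   ]
 [ 0.425  0.905  0.   ]
 [ 0.     0.    -1.   ]]
[-0.827, -0.477, -0.003, 0.0, 0.0, 0.153]
[-0.917, -0.267, -0.003, 0.0, 0.0, 0.152]
[-0.954, -0.042, -0.003, 0.0, 0.0, 0.152]
[-0.937, 0.185, -0.003, 0.0, 0.0, 0.152]
```

Emit:
send_rows:
  plan: [1,-0.2,-0.12,0,0,0,0.04,1,-0.41,-0.24,0,0,0,0.08,1,-0.62,-0.36,0,0,0,0.115,1,-0.827,-0.477,0,0,0,0.153]
  squeeze: 80

```text
time_s: 0.6
position: [0.3477, 0.447, 0.2477]
tool_rot: [-0.0, 0.334, 0.943, -0.0]
ft_force: [0.4, -0.6, 0.7]
finger_gap: 0.0853
grip_force: 0.0
```

Emit:
send_rows:
  plan: [1,-0.23,-0.07,0,0,0,0.04,1,-0.46,-0.135,0,0,0,0.08,1,-0.69,-0.2,0,0,0,0.115,1,-0.917,-0.267,0,0,0,0.152]

```text
time_s: 1.1
position: [0.4296, 0.3296, 0.2478]
tool_rot: [-0.0, 0.444, 0.896, -0.0]
ft_force: [-0.1, -0.4, -0.1]
finger_gap: 0.0854
grip_force: 0.0
```

Emit:
send_rows:
  plan: [1,-0.24,-0.01,0,0,0,0.04,1,-0.48,-0.02,0,0,0,0.08,1,-0.72,-0.03,0,0,0,0.115,1,-0.954,-0.042,0,0,0,0.152]

```text
time_s: 1.6
position: [0.5115, 0.2121, 0.2478]
tool_rot: [-0.0, 0.547, 0.837, -0.0]
ft_force: [0.7, 0.0, 0.1]
finger_gap: 0.0856
grip_force: 0.0
```

Emit:
send_rows:
  plan: [1,-0.24,0.05,0,0,0,0.04,1,-0.48,0.095,0,0,0,0.08,1,-0.72,0.14,0,0,0,0.115,1,-0.937,0.185,0,0,0,0.152,1,-0.937,0.185,0,0,0,0.152,1,-0.937,0.185,0,0,0,0.152]

```text
time_s: 2.35
position: [0.5926, 0.0959, 0.2478]
tool_rot: [-0.001, 0.642, 0.766, -0.0]
ft_force: [0.0, 0.4, -0.5]
finger_gap: 0.085
grip_force: 0.0
```

Emit:
send_rows:
  plan: [0.8,0,0,0.15,0,0,0,0.8,0,0,0.3,0,0,0,0.8,0,0,0.45,0,0,0,0.8,0,0,0.6,0,0,0,0.8,0,0,0.7,0,0,0,0.8,0,0,0.785,0,0,0,0.8,0,0,0.785,0,0,0]

```text
time_s: 3.22
position: [0.5923, 0.096, 0.1297]
tool_rot: [-0.001, 0.642, 0.766, -0.001]
ft_force: [0.0, 0.9, -0.7]
finger_gap: 0.0683
grip_force: 0.0
```

```bash
python3 - <<'E'
from h import *
import cv2
x=[]
for n in("scene","top"):
    im,d=env.read_camera(n); u,v=proj(n,np.array([.5935,.096,.13])).astype(int); print(n,u,v)
    x.append(cv2.resize(im[v-65:v+65,u-65:u+65],(390,390),interpolation=2))
cv2.imwrite("pics/g1.png",np.hstack(x)); print(env.state()["position"])
E
```

```text
scene 278 213
top 245 180
[0.59360029 0.09587444 0.13108376]
```

View pics/g1.png

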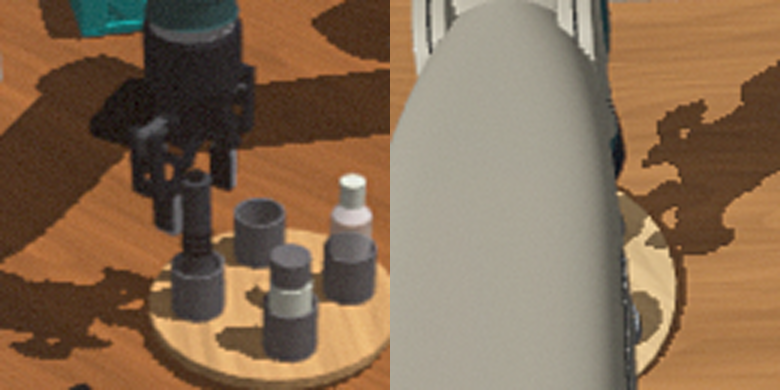

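The torch top (crop 197,175) sits between the two fingers (crop 165 and 230), with the glue and cleaner clear of them. I close the gripper.

Emit:
send_rows:
  plan: [0.3,0,0,0,0,0,0,0,0,0,0,0,0,0,0,0,0,0,0,0,0,0,0,0,0,0,0,0,0,0,0,0,0,0,0,0,0,0,0,0,0,0]
  squeeze: 80

```text
time_s: 4.08
position: [0.5936, 0.0958, 0.1314]
tool_rot: [0.0, 0.642, 0.766, 0.0]
ft_force: [-1.5, 1.1, 5.8]
finger_gap: 0.0232
grip_force: 78.2
```

Emit:
send_rows:
  plan: [0,0,0,-0.08,0,0,0,0,0,0,-0.2,0,0,0,0,0,0,-0.35,0,0,0,0,0,0,-0.5,0,0,0,0,0,0,-0.65,0,0,0,0,0,0,-0.8,0,0,0,0,0,0,-0.95,0,0,0,0,0,0,-1,0,0,0]

```text
time_s: 5.08
position: [0.5942, 0.0957, 0.2831]
tool_rot: [0.001, 0.643, 0.766, 0.001]
ft_force: [0.7, 0.7, -2.0]
finger_gap: 0.0234
grip_force: 78.4
```

```bash
python3 - <<'E'
from h import *
import cv2
im,d=env.read_camera("scene");s=env.state();p=s["position"];R=q2R(s["tool_rot"]);print(p,s["grip_force"])
C=cloud("scene",d);m=(np.hypot(C[...,0]-p[0],C[...,1]-p[1])<.03)&(C[...,2]>.14)&(C[...,2]<.25)
Q=C[m]
for lo in np.arange(.15,.25,.02):
    q=Q[(Q[:,2]>lo)&(Q[:,2]<lo+.02)];print(round(lo,2),len(q),q.mean(0) if len(q) else 0)
print("zmin",Q[:,2].min())
u,v=proj("scene",p).astype(int);cv2.imwrite("pics/g2.png",cv2.resize(im[v-60:v+120,u-90:u+90],(540,540)))
# final
pm=np.array([.694,-.153,.046]);a=np.radians(159.1);n=np.array([np.cos(a),np.sin(a),1])/2**.5*1.0;n/=np.linalg.norm(n)
lens=pm+.15*n;tcp=lens+.108*n;h=np.array([-n[0],-n[1],0]);h/=np.linalg.norm(h)
z=-n
# keep pad line in the vertical plane of n, pitch only
y=np.cross(z,np.cross(h,[0,0,1.]));y/=np.linalg.norm(y)
if y@h<0:y=-y
F=Rt.from_matrix(np.c_[np.cross(y,z),y,z]);print("final",tcp,F.as_matrix().round(3))
from scipy.spatial.transform import Slerp
S=Slerp([0,1],Rt.concatenate([R,F]));print("turn deg",np.degrees((R.inv()*F).magnitude()))
pr=(p,R)
for f in(.5,1):
    w=(p+(tcp-p)*f,S(f));rows(*pr,[w]);pr=w
E
```

```text
[0.59417393 0.09576044 0.28311965] 78.430917263031
0.15 0 0
0.17 84 [0.60368244 0.10552822 0.18202545]
0.19 112 [0.60344837 0.10465583 0.1999506 ]
0.21 108 [0.60212205 0.10324932 0.21882061]
0.23 83 [0.60168212 0.10338075 0.24013282]
zmin 0.1715862806285684
final [ 0.52356976 -0.08791902  0.22843355] [[ 0.357  0.661  0.661]
 [ 0.934 -0.252 -0.252]
 [ 0.     0.707 -0.707]]
turn deg 53.97852608306237
[-0.562, -0.339, 0.181, -0.243, -0.068, 0.163]
[-0.621, -0.246, 0.132, -0.243, -0.068, 0.163]
```

View pics/g2.png

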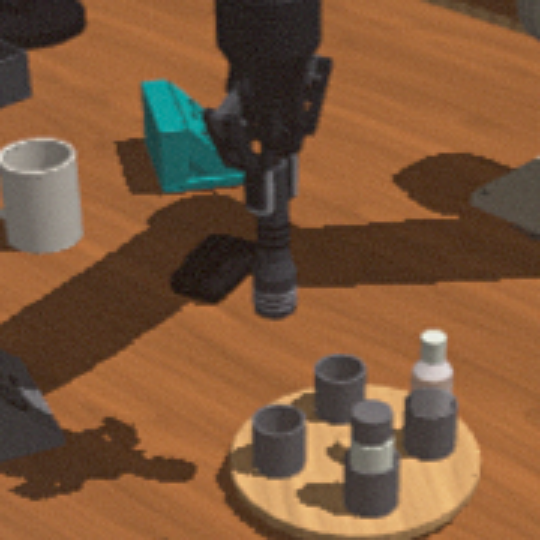

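The torch is out and held straight: the lens is at z≈0.172 and the image shows it hanging at (275,250). The glue and cleaner are still standing. I swing it to the dock in two halves.

Emit:
send_rows:
  plan: [0,-0.06,-0.035,0.02,-0.025,-0.007,0.017,0,-0.15,-0.09,0.048,-0.065,-0.018,0.043,0,-0.25,-0.15,0.08,-0.11,-0.03,0.073,0,-0.35,-0.21,0.113,-0.152,-0.042,0.102,0,-0.45,-0.27,0.145,-0.195,-0.054,0.13,0,-0.53,-0.32,0.17,-0.23,-0.064,0.154,0,-0.562,-0.339,0.181,-0.243,-0.068,0.163,0,-0.562,-0.339,0.181,-0.243,-0.068,0.163]

```text
time_s: 6.12
position: [0.557, 0.0039, 0.2526]
tool_rot: [0.161, 0.722, 0.664, 0.11]
ft_force: [0.4, -0.0, -1.6]
finger_gap: 0.0235
grip_force: 78.8
```

Emit:
send_rows:
  plan: [0,-0.06,-0.025,0.013,-0.025,-0.007,0.017,0,-0.16,-0.065,0.035,-0.065,-0.018,0.043,0,-0.28,-0.11,0.06,-0.11,-0.03,0.073,0,-0.39,-0.155,0.083,-0.152,-0.042,0.102,0,-0.5,-0.198,0.106,-0.195,-0.054,0.13,0,-0.59,-0.234,0.125,-0.23,-0.064,0.154,0,-0.621,-0.246,0.132,-0.243,-0.068,0.163,0,-0.621,-0.246,0.132,-0.243,-0.068,0.163]

```text
time_s: 7.12
position: [0.5226, -0.0878, 0.226]
tool_rot: [0.315, 0.761, 0.525, 0.215]
ft_force: [-0.6, 0.6, -1.2]
finger_gap: 0.023
grip_force: 79.0
```

```bash
python3 - <<'E'
from h import *
import cv2
s=env.state();p=s["position"];R=q2R(s["tool_rot"]);print(p,R.as_matrix().round(3).tolist(),s["grip_force"],s["ft_force"],s["qpos"].round(2))
pm=np.array([.694,-.153,.046]);z=R.as_matrix()[:,2]
n=np.array([np.cos(np.radians(159.1)),np.sin(np.radians(159.1)),1])/2**.5
print("axis angle",np.degrees(np.arccos(-z@n)),"panel in tool",R.inv().apply(pm-p),"lens",p+.11*z)
x=[]
for k in("scene","top"):
    im,d=env.read_camera(k);C=cloud(k,d);L=p+.06*z
    t=(C-p)@z;r=np.linalg.norm(C-p-t[...,None]*z,axis=-1);m=(r<.03)&(t>.025)&(t<.13);Q=C[m];tt=t[m];print(k,len(Q),"tmax",tt.max() if len(tt) else 0)
    for lo in(.025,.045,.06,.075,.09):
        q=Q[(tt>lo)&(tt<lo+.018)]
        if len(q):print(lo,len(q),R.inv().apply(q.mean(0)-p),R.inv().apply(q-p).min(0),R.inv().apply(q-p).max(0))
    u,v=proj(k,pm+.08*n).astype(int);v=max(v,100);x.append(cv2.resize(im[v-100:v+100,max(u-100,0):u+100],(400,400)))
cv2.imwrite("pics/g3.png",np.hstack(x))
E
```

```text
[ 0.52263266 -0.08776302  0.22603384] [[0.357, 0.663, 0.658], [0.934, -0.252, -0.253], [-0.002, 0.705, -0.709]] 79.01050686836243 [-0.62668446  0.63632403 -1.20655161] [-0.24 -0.27 -0.87  0.19 -0.09  1.66]
axis angle 0.19398515901475324 panel in tool [0.00056372 0.00313904 0.2569526 ] lens [ 0.59501698 -0.11557752  0.14801549]
scene 382 tmax 0.1116709365625461
0.025 66 [0.00891989 0.00505023 0.03387459] [-0.00519333 -0.01003863  0.02518135] [0.02002503 0.0146673  0.04282089]
0.045 70 [0.00840615 0.00525681 0.05380704] [-0.00615037 -0.0090423   0.04505877] [0.01616216 0.01334552 0.06289255]
0.06 83 [0.0103006  0.00590153 0.06938314] [-0.00841553 -0.01375522  0.06021851] [0.02033273 0.018977   0.07770981]
0.075 92 [0.01161699 0.00661478 0.08383428] [-0.00966635 -0.01580517  0.07507738] [0.02278073 0.01780829 0.09241024]
0.09 91 [0.01188072 0.00684723 0.09907093] [-0.00718735 -0.01341695  0.09015045] [0.02210796 0.02009175 0.10770538]
top 235 tmax 0.10669134164998118
0.025 24 [0.00054022 0.01100387 0.03779088] [-0.01197956  0.0014963   0.02859   ] [0.01255087 0.01489031 0.04284235]
0.045 43 [0.00052996 0.01054511 0.05462075] [-0.01217677  0.00302102  0.04592137] [0.01211241 0.01414345 0.06296843]
0.06 88 [0.00083815 0.01091907 0.06901061] [-0.01597319 -0.00566012  0.06059819] [0.01662755 0.01720504 0.07780073]
0.075 58 [-0.00012234  0.01341838  0.08416437] [-0.01686469  0.00135578  0.07548794] [0.01685287 0.01887889 0.09287877]
0.09 46 [-0.00015815  0.01408411  0.09815785] [-0.01686469  0.00335092  0.09068173] [0.01619836 0.01887889 0.10669134]
```

View pics/g3.png

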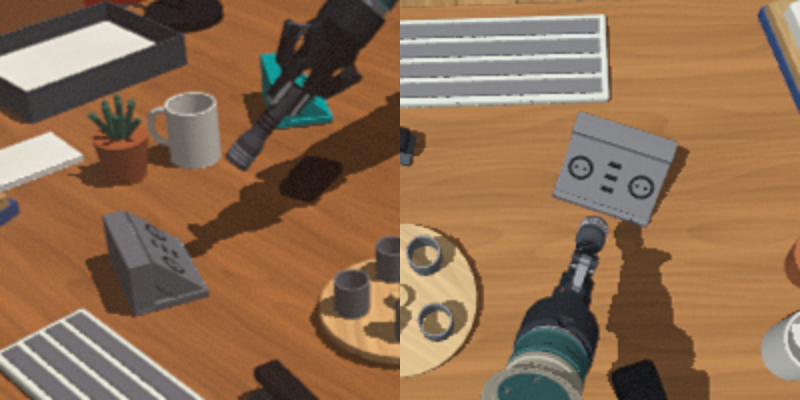

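The image shows the torch aimed at the dock's panel and clear of everything. Measured, its axis passes about 3 mm from the panel middle, 0.2° off the normal, with the lens about 147 mm away. I let it settle, then hand in.

Emit:
send_rows:
  plan: [0,0,0,0,0,0,0,0,0,0,0,0,0,0,0,0,0,0,0,0,0,0,0,0,0,0,0,0]

```text
time_s: 7.72
position: [0.5225, -0.0879, 0.2262]
tool_rot: [0.315, 0.761, 0.524, 0.216]
ft_force: [-0.7, 0.5, -1.7]
finger_gap: 0.0234
grip_force: 79.0
```

```bash
python3 -c "
from plant import env
print(env.state()['position'],env.state()['grip_force']);print(env.finish_job())"
```

```text
[ 0.52245023 -0.08791612  0.22619455] 79.01050329208374
the job is handed in; nothing more can be done
None
```

I handed the job in at about 7.7 s with the torch held steady and clear, its lens about 15 cm from the dock panel and its axis about 3 mm from the middle; the hand-in returned no verdict.

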